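# Clear the probing bench: tweezers and headset onto the tool rail, empty holder home

## Robot

A 6-joint arm with a two-finger parallel gripper is mounted at the origin on the work surface. World frame = base frame: x ahead of the robot, y to its left, z up, the work surface at z = 0. Lengths are in m, angles in rad, forces in N, time in s.
With the tool pointing down it reaches from about 0.3 to 0.775 m from the base axis. Payload 14.6 kg.
Tool frame: the origin (TCP) lies on the centre line of the jaws, within the pads' length; the fingertips stand 19 mm ahead of it and the grasp point (between the pads) is the TCP; z points along the fingers, y is the line along which they close (so a half turn about z gives the same grasp; the last joint's range is limited). The gripper opens to 94 mm and grips with 3 to 60 N. Pads are 16 mm wide; open, the fingers measure 119 mm over their backs; the gripper's body (75 mm by 177 mm) begins 78 mm behind the grasp point.
Start: joints at [1.222, 0.3, 1.521, -0, 1.321, -0.067], TCP at [0.153, 0.528, 0.224] pointing down, gripper open.
Joint ranges: [-3.03, 3.03], [-0.79, 2.21], [0.23, 2.52], [-1.04, 4.18], [0, 3.07], [-2.55, 2.55]. Speed limits (rad/s): [2.22, 2.22, 2.57, 3.14, 3.14, 3.14].

## Interface

Orientations are given as [roll, pitch, yaw] about the fixed x, y, z axes, in that order (R = Rz(yaw) Ry(pitch) Rx(roll)).
In Python, from station import get_obs, camera, workorder gives the robot as it stands.
- The arm moves only by the tool play_rows, never from a script. Its argument "motion" is a list that holds one entry, the list of rows, each a list of 7 numbers: the shift along the tool's x, y, z as a fraction of full scale, then the turn, a rotation vector about the tool's x, y, z as a fraction of full scale, then the opening, from -1 (shut) to 1 (fully open). In form: [[[x, y, z, ax, ay, az, grip], ...]]. A call has 1 to 10 rows; each row is the pose to reach, as a shift and turn from the pose commanded when the call began, along the tool's axes at that moment, turning the shorter way round; what a row does not reach only later rows make up. Full scale, the value 1, is 0.25 m for a shift and 2 pi rad for a turn. A row lasts 1/10 s, in which the tool goes at most 50 mm and 8.59 degrees, less where a joint would pass 70% of its speed; a pose out of reach is approached as far as the arm can. A call with a number of a shift or a turn outside -1 to 1 is refused whole. A call with a gripper value outside its range is refused whole. The fingers move at their own pace and stop on an object; "grip_force" is the grip in N (left out, the last holds). Time passes only in rows, so rows that repeat a pose let the fingers close. It gives the time, the measured TCP pose, the force, the opening and the grip force at its end, in the units of the state.
- get_obs(): the state, without advancing time (a new reading comes with each control period).
- camera(name): name is "scene" or "top"; returns a dict with "frame" (400x640x3 uint8, red, green, blue), "z_map" (400x640 float32, m along the optical axis (not along the pixel's ray), 0 where there is no reading), "camera_matrix" (3x3 intrinsics, pixels), "T" (4x4, takes a point from camera to world coordinates). Camera axes: x right, y up, looking along -z (the intrinsics and any distortion apply to the point x, -y, -z); pixel columns grow to the right and rows downward; lengths in m; the calibration is good to about 2 mm. A picture is of the moment at which its call begins.
- workorder.hand_in(): hands the job in; it is judged then, once.
The state is a dict: "time_s": time; "qpos": joint angles; "joint_vel": joint speeds; "tau": joint torques, N m; "ee_pos": TCP position; "eef_rot": TCP orientation; "force": force on the tool from outside, world axes, zero at the start; "moment": the same for the moment, N m; "grip_width": finger opening in m; "grip_force": force on a finger pad.
Only numpy, scipy, OpenCV 4.12 (cv2) and the standard library are available. Lean on these libraries where they do the work, as an engineer would, in place of code of your own. Each camera call takes 0.05 s, during which the arm holds its last target. There are 200 camera calls.

## Task

Clear the test bench: pull every pair of test tweezers up out of the upright black holder and hang it astride the tool rail, its legs on either side of the bar, and take the headset out of the shallow tray and hang it over the same rail by its headband, all side by side and let go. When the holder is empty and everything hangs on the rail, stand the holder upright inside the tray, lined up with it, and leave the mouse and the bottle where they are.

Things in the scene. Friction and masses are not known exactly. Their poses are not given: they have to be found in the camera images.
- rail_mid (a point): Tool rail: fixed steel bar 10 in diameter, 400 long, on a post at each end. This point is on the bar's axis at mid length, about 150 above the bench; y runs along the bar, x level across it, z up. Keep 20 from the posts at its ends
- tweezer1: Test tweezers, one of up to four alike (None if absent): rigid white plastic and steel, 130 long, 70 g, standing tips down in a cell of the holder. Origin midway between the tips, z from tips to head, x across the legs. Head: block 34 (x) by 14 (y), z 95 to 130. Two straight parallel legs, 5 thick, 24 gap between them, open at the tips. Unchanged by a half turn about z
- tweezer2: Test tweezers, one of up to four alike (None if absent): rigid white plastic and steel, 130 long, 70 g, standing tips down in a cell of the holder. Origin midway between the tips, z from tips to head, x across the legs. Head: block 34 (x) by 14 (y), z 95 to 130. Two straight parallel legs, 5 thick, 24 gap between them, open at the tips. Unchanged by a half turn about z
- tweezer3: Test tweezers, one of up to four alike (None if absent): rigid white plastic and steel, 130 long, 70 g, standing tips down in a cell of the holder. Origin midway between the tips, z from tips to head, x across the legs. Head: block 34 (x) by 14 (y), z 95 to 130. Two straight parallel legs, 5 thick, 24 gap between them, open at the tips. Unchanged by a half turn about z
- tweezer4: Test tweezers, one of up to four alike (None if absent): rigid white plastic and steel, 130 long, 70 g, standing tips down in a cell of the holder. Origin midway between the tips, z from tips to head, x across the legs. Head: block 34 (x) by 14 (y), z 95 to 130. Two straight parallel legs, 5 thick, 24 gap between them, open at the tips. Unchanged by a half turn about z
- tweezer1_crotch (a point): Point in tweezer1 midway between the legs on the underside of the head, 95 above the tips: it comes to rest on the top of the bar
- tweezer2_crotch (a point): Point in tweezer2 midway between the legs on the underside of the head, 95 above the tips: it comes to rest on the top of the bar
- tweezer3_crotch (a point): Point in tweezer3 midway between the legs on the underside of the head, 95 above the tips: it comes to rest on the top of the bar
- tweezer4_crotch (a point): Point in tweezer4 midway between the legs on the underside of the head, 95 above the tips: it comes to rest on the top of the bar
- headset: Grey and black rigid headset, 180 g, standing on its ear cups in the tray. Origin midway between the cup undersides, z up, x from cup to cup. 145 (x) by 50 (y) by 156 high. Band 22 wide (y); underside level at z 121 for x -30 to 30, then sloping down to sides at x +-66. Grip pad on top of the band's middle, 44 (x) by 22 (y), z 126 to 156.
- headset_crown (a point): Point on the underside of the headset's band, at its middle, z 121 in the headset: it comes to rest on the top of the bar
- holder: Loose upright black plastic holder, open on top, 56 (x) by 137 (y) by 80 high, walls and floor 5 thick, 600 g empty. Four cells in a row along y, 33 apart, centred at y -49.5, -16.5, 16.5, 49.5, each 46 (x) by 28 (y). Origin at the centre of its underside, z up
- tray: Fixed shallow aluminium tray, 90 (x) by 180 (y), floor 4 thick, rim 10 above the bench and 4 thick, so 82 by 172 inside. Origin at the centre of its underside, y along its length. The headset stands in it at the start; it is the holder's home
- mouse: White computer mouse, 105 by 58 by 31 high, on the bench between holder and tray; leave it alone. Origin under its centre
- bottle: White bottle, 56 in diameter, 120 high, beside the right end of the rail; leave it alone. Origin under its centre

How it is judged:
On the way, in this order (a step that is already met when the one before it is completed fails the run):
1. all the tweezers and the headset hang on the rail, let go (x of tweezer1_crotch in the frame of rail_mid between -0.016 and 0.016 m and y of tweezer1_crotch in the frame of rail_mid between -0.185 and 0.185 m and z of tweezer1_crotch in the frame of rail_mid between -0.002 and 0.016 m and angle between each of tweezer1, tweezer2, tweezer3, tweezer4, headset's own z axis and vertical below 0.45 rad and contact force between each of tweezer1, tweezer2, tweezer3, tweezer4, headset and the fingers below 0.1 N and linear speed of each of tweezer1, tweezer2, tweezer3, tweezer4, headset below 0.12 m/s and x of tweezer2_crotch in the frame of rail_mid between -0.016 and 0.016 m and y of tweezer2_crotch in the frame of rail_mid between -0.185 and 0.185 m and z of tweezer2_crotch in the frame of rail_mid between -0.002 and 0.016 m and x of tweezer3_crotch in the frame of rail_mid between -0.016 and 0.016 m and y of tweezer3_crotch in the frame of rail_mid between -0.185 and 0.185 m and z of tweezer3_crotch in the frame of rail_mid between -0.002 and 0.016 m and x of tweezer4_crotch in the frame of rail_mid between -0.016 and 0.016 m and y of tweezer4_crotch in the frame of rail_mid between -0.185 and 0.185 m and z of tweezer4_crotch in the frame of rail_mid between -0.002 and 0.016 m and x of headset_crown in the frame of rail_mid between -0.016 and 0.016 m and y of headset_crown in the frame of rail_mid between -0.185 and 0.185 m and z of headset_crown in the frame of rail_mid between -0.002 and 0.016 m), for 0.2 s.
2. the empty holder stands in the tray (horizontal distance between holder and tray below 0.02 m and angle between the y axis of holder and the y axis of tray, either way round below 0.2 rad and angle between holder's own z axis and vertical below 0.06 rad and z of holder in the frame of tray below 0.009 m and contact force between holder and the fingers below 0.1 N and linear speed of holder below 0.03 m/s), for 0.2 s.
At the end, for the whole second after the job is handed in: Tweezers and headset hang on the rail: crotch or crown within 16 mm of the bar's axis sideways and at most 16 mm above it, within 185 mm of mid rail, lean under 0.45 rad; holder upright on the tray floor within 20 mm of its centre and 0.2 rad; all let go and at rest (all of step 1 and all of step 2); the robot touches nothing.
It fails at once if the mouse was moved more than 30 mm (distance of mouse from where it was at the start of the episode above 0.03 m).
It fails at once if the bottle was moved more than 30 mm (distance of bottle from where it was at the start of the episode above 0.03 m).
Of tweezer1, tweezer2, tweezer3, tweezer4 only 2 to 4 are there at a start; the rules pass over those that are not, and their reading is None.
At some moment in a run one of holder, headset may be knocked a few centimetres aside while the robot is not near it.
Once in a run the grip may slacken for a moment while it holds something.
It also fails if it takes over 210 s, if anything falls off the work surface, if the arm or the gripper's body presses on something with over 40 N, if the wrist force passes 120 N, or if a joint passes its speed limit or range.

## Working session

There is one attempt and no reset: what is moved stays moved. The work goes in short steps, Python scripts to look and compute and a tool call to move; the robot and the scene stay as the last step left them, time stands still between calls to the robot, and variables do not carry over. Pictures are saved under pics/ and viewed, at most 14 in all, crops included, and the job is handed in when it is done.

Besides the shell and the picture viewer there is one more tool, called after "Call:" by a JSON object that holds its "api" and its "payload". play_rows: Moves the arm, as the interface text tells. Its arguments: {"type":"object","properties":{"motion":{"type":"array"},"grip_force":{"type":"number"}},"required":["motion"]}

```bash
mkdir -p pics; ls; cat > h.py <<'E'
import numpy as np,cv2
from station import get_obs,camera,workorder
from scipy.spatial.transform import Rotation as Ro
def cloud(c):
    z=c["z_map"];K=c["camera_matrix"];h,w=z.shape
    u,v=np.meshgrid(np.arange(w),np.arange(h))
    P=np.stack([(u-K[0,2])/K[0,0]*z,-(v-K[1,2])/K[1,1]*z,-z],-1)
    W=P@c["T"][:3,:3].T+c["T"][:3,3]; W[z<=0]=np.nan
    return W
E
python3 - <<'E'
from h import *
o=get_obs();print({k:np.round(v,3) for k,v in o.items()})
for n in("scene","top"):
    c=camera(n);np.savez("/tmp/%s0.npz"%n,**c);print(n,c["camera_matrix"].round(1).tolist(),c["T"].round(3).tolist(),c.keys())
    cv2.imwrite("pics/%s0.png"%n,c["frame"][...,::-1])
E
```

```text
pics
{'time_s': np.float64(0.0), 'qpos': array([ 1.222,  0.3  ,  1.522, -0.   ,  1.321, -0.067]), 'joint_vel': array([ 0.001,  0.001,  0.   , -0.001, -0.   ,  0.   ]), 'tau': array([-1.0000e-03, -5.3182e+01, -3.5271e+01,  7.1000e-02,  2.5000e-02,
       -0.0000e+00]), 'ee_pos': array([0.153, 0.528, 0.224]), 'eef_rot': array([-3.14, -0.  ,  2.86]), 'force': array([ 0.048, -0.38 ,  0.058]), 'moment': array([ 0.019, -0.013,  0.011]), 'grip_force': np.float64(0.0), 'grip_width': np.float64(0.094)}
scene [[490.2, 0.0, 317.8], [0.0, 490.2, 198.1], [0.0, 0.0, 1.0]] [[0.881, -0.222, 0.417, 1.099], [0.472, 0.454, -0.756, -1.042], [-0.022, 0.863, 0.505, 0.822], [0.0, 0.0, 0.0, 1.0]] dict_keys(['frame', 'z_map', 'camera_matrix', 'T'])
top [[427.4, 0.0, 317.5], [0.0, 427.4, 207.3], [0.0, 0.0, 1.0]] [[-0.003, 0.994, -0.107, 0.43], [-1.0, -0.003, 0.004, -0.014], [0.003, 0.107, 0.994, 1.079], [0.0, 0.0, 0.0, 1.0]] dict_keys(['frame', 'z_map', 'camera_matrix', 'T'])
```

View pics/top0.png

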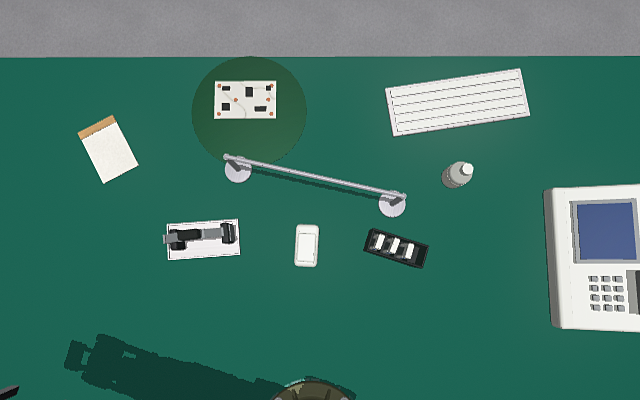

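View pics/scene0.png

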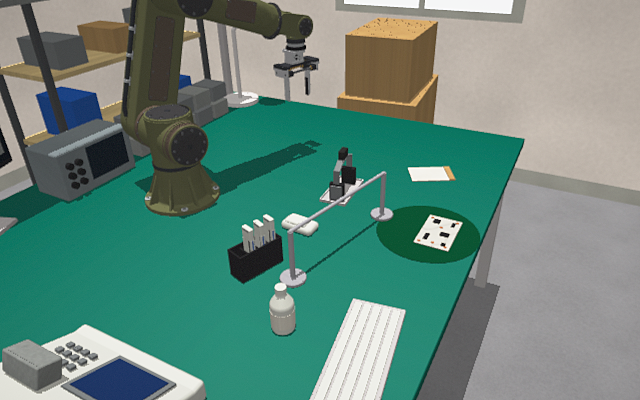

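The top view shows the holder at about (396,248) with three tweezers at (378,241), (394,245) and (409,250). The rail runs from (228,157) to (403,197). The tray and headset are at (203,239), the mouse at (307,245) and the bottle at (459,174).

```bash
cat >> h.py <<'E'
def box(m,W,z=None):
    p=W[m][:,:2].astype(np.float32)
    (c,s,a)=cv2.minAreaRect(p)
    if s[0]<s[1]: a+=90; s=s[::-1]
    return np.round(c,4),np.round(s,4),round((a+90)%180-90,1)   # a = direction of long side from x axis, deg
def comps(m,mn=8):
    n,l,st,ce=cv2.connectedComponentsWithStats(m.astype(np.uint8))
    return [(l==i) for i in range(1,n) if st[i,4]>=mn]
E
python3 - <<'E'
from h import *
c=dict(np.load("/tmp/top0.npz"));W=cloud(c);Z=W[...,2]
hsv=cv2.cvtColor(c["frame"],cv2.COLOR_RGB2HSV)
print("bench z",np.nanmedian(Z[280:300,200:400]),np.nanstd(Z[280:300,200:400]))
roi=np.zeros(Z.shape,bool)
def R(a,b,c_,d): m=np.zeros(Z.shape,bool);m[a:b,c_:d]=1;return m
r=R(140,220,215,425)&(Z>.13)&(Z<.18)
for m in comps(r): print("rail",m.sum(),box(m,W),np.nanmedian(Z[m]), np.nanmax(Z[m]))
h=R(215,280,355,440)
for lo,hi in((.068,.092),(.1,.2)):
  for m in comps(h&(Z>lo)&(Z<hi),5): print("holder",lo,m.sum(),box(m,W),np.nanmedian(Z[m]),np.argwhere(m).mean(0))
for m in comps(R(200,280,285,330)&(Z>.015)): print("mouse",m.sum(),box(m,W),np.nanmax(Z[m]))
t=R(200,280,150,255)
for lo,hi in((.004,.03),(.115,.145),(.145,.19)):
  for m in comps(t&(Z>lo)&(Z<hi),5): print("tray",lo,m.sum(),box(m,W),np.nanmedian(Z[m]),np.argwhere(m).mean(0))
for m in comps(R(150,200,435,480)&(Z>.05)): print("bottle",m.sum(),box(m,W),np.nanmax(Z[m]))
s=dict(np.load("/tmp/scene0.npz"));V=cloud(s);Zs=V[...,2]
ok=(V[...,0]>.3)&(V[...,0]<.7)&(abs(V[...,1])<.45)
for nm,lo,hi in(("band.12+",.1,.2),):
  for m in comps(ok&(Zs>lo)&(Zs<hi),5): print(nm,m.sum(),box(m,V),np.nanmedian(Zs[m]),np.nanmax(Zs[m]),np.argwhere(m).mean(0).round())
cv2.imwrite("pics/crop.png",np.hstack([cv2.resize(c["frame"][205:285,355:445,::-1],None,fx=4.4,fy=4.4,interpolation=2),cv2.resize(c["frame"][200:280,155:245,::-1],None,fx=4.4,fy=4.4,interpolation=2)]))
E
```

```text
bench z -0.0008693244487880669 0.0019485256406161248
rail 878 (array([ 0.5987, -0.0098]), array([0.4145, 0.0132]), 77.1) 0.15282532162790108 0.15824761102135165
holder 0.068 405 (array([ 0.4417, -0.2039]), array([0.1376, 0.0561]), 71.9) 0.07829800247074092 [248.19753086 398.15061728]
holder 0.068 5 (array([ 0.4621, -0.1867]), array([0.0045, 0.0016]), 5.9) 0.08231899525221964 [239.2 390.2]
holder 0.068 7 (array([ 0.4419, -0.1442]), array([0.008 , 0.0036]), 29.4) 0.0838181909311988 [247.71428571 372.14285714]
holder 0.068 7 (array([ 0.4325, -0.1782]), array([0.0098, 0.0029]), 44.1) 0.08166992790127503 [251.57142857 386.57142857]
holder 0.1 122 (array([ 0.4553, -0.1541]), array([0.0338, 0.0145]), -19.8) 0.13284106258932094 [241.62295082 378.64754098]
holder 0.1 127 (array([ 0.4464, -0.1871]), array([0.0337, 0.0146]), -22.1) 0.13283693947185493 [245.48031496 393.43307087]
holder 0.1 138 (array([ 0.4349, -0.2192]), array([0.0339, 0.0144]), -15.3) 0.13262447217965245 [250.65942029 407.84057971]
mouse 931 (array([0.4499, 0.0107]), array([0.1037, 0.0572]), -3.2) 0.035890569364431135
tray 0.0
[... 1534 characters left out ...]
04 (array([ 0.6191, -0.3567]), array([0.0554, 0.0497]), 32.3) 0.12306052392651579
band.12+ 234 (array([0.4752, 0.2614]), array([0.1399, 0.0254]), -84.6) 0.12800334311477501 0.16033926051830816 [160. 341.]
band.12+ 571 (array([ 0.6031, -0.0132]), array([0.4143, 0.0163]), 77.0) 0.1502021288521489 0.1575995683211624 [207. 333.]
band.12+ 282 (array([ 0.454 , -0.1735]), array([0.0526, 0.0378]), 74.8) 0.12178970239171677 0.13703181106824813 [225. 263.]
band.12+ 153 (array([ 0.4384, -0.2214]), array([0.0372, 0.0175]), -16.5) 0.12169583325899902 0.13549540589054798 [233. 247.]
band.12+ 140 (array([ 0.6241, -0.3614]), array([0.0274, 0.027 ]), -30.1) 0.11698490335480327 0.12160100750402181 [290. 280.]
```

View pics/crop.png

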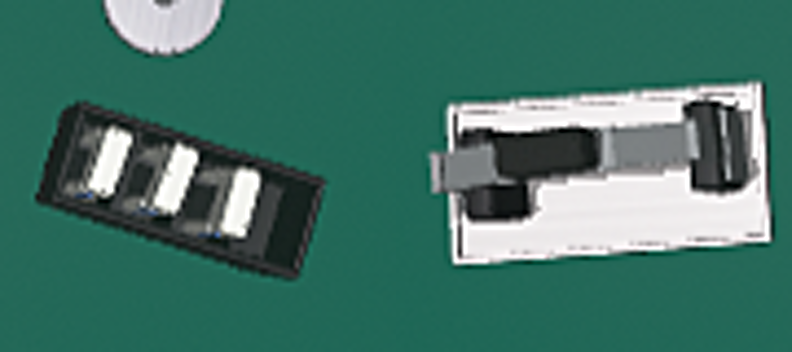

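The crop shows tweezers in the three left cells, with the right-hand cell empty. The headset stands in the tray with its dark grip pad on top, and every height matches the given sizes. The headset is nearest to the start pose, so I'll take it first.

```bash
cat >> h.py <<'E'
RM=np.array([.6,-.011]);RA=np.radians(77.1);RY=np.array([np.cos(RA),np.sin(RA)])
def rail(s): return RM+s*RY
def pose():
    o=get_obs();R=Ro.from_euler('xyz',o["eef_rot"]).as_matrix();y=R[:,1]
    return list(o["ee_pos"])+[np.degrees(np.arctan2(y[1],y[0]))]
def plan(calls,start=None):   # calls: list of lists of (x,y,z,phi): row values relative to each call's start pose
    s=start or pose();print("start",np.round(s,4))
    for c in calls:
        a=np.radians(s[3]+90)
        for w in c:
            d=np.subtract(w[:3],s[:3]);t=-((w[3]-s[3]+180)%360-180)/360
            print(np.round([(d[0]*np.cos(a)+d[1]*np.sin(a))/.25,(d[0]*np.sin(a)-d[1]*np.cos(a))/.25,-d[2]/.25,t],3).tolist(),end=' ')
        print();s=list(c[-1])
E
python3 - <<'E'
from h import *
plan([[(.3,.40,.25,30)],[(.472,.263,.25,7.5)],[(.472,.263,.143,7.5)]])
E
```

```text
start [ 0.1529  0.5281  0.224  73.8534]
[-0.708, -0.329, -0.104, 0.122] 
[-0.819, 0.322, -0.0, 0.062] 
[0.0, 0.0, 0.428, -0.0]
```

Call:
{"api": "play_rows", "payload": {"motion": [[[-0.708, -0.329, -0.104, 0, 0, 0.122, 1], [-0.708, -0.329, -0.104, 0, 0, 0.122, 1], [-0.708, -0.329, -0.104, 0, 0, 0.122, 1], [-0.708, -0.329, -0.104, 0, 0, 0.122, 1], [-0.708, -0.329, -0.104, 0, 0, 0.122, 1], [-0.708, -0.329, -0.104, 0, 0, 0.122, 1], [-0.708, -0.329, -0.104, 0, 0, 0.122, 1]]]}}

```text
time_s: 0.8
ee_pos: [0.2997, 0.4003, 0.2502]
eef_rot: [-3.141, 0.0, 2.097]
force: [0.4, -0.5, -0.1]
grip_width: 0.0941
grip_force: 0.0
```

Call:
{"api": "play_rows", "payload": {"motion": [[[-0.819, 0.322, 0, 0, 0, 0.062, 1], [-0.819, 0.322, 0, 0, 0, 0.062, 1], [-0.819, 0.322, 0, 0, 0, 0.062, 1], [-0.819, 0.322, 0, 0, 0, 0.062, 1], [-0.819, 0.322, 0, 0, 0, 0.062, 1], [-0.819, 0.322, 0, 0, 0, 0.062, 1], [-0.819, 0.322, 0, 0, 0, 0.062, 1], [-0.819, 0.322, 0, 0, 0, 0.062, 1]]]}}

```text
time_s: 1.6
ee_pos: [0.471, 0.264, 0.2504]
eef_rot: [-3.141, -0.0, 1.707]
force: [-0.2, -0.0, 0.3]
grip_width: 0.0944
grip_force: 0.0
```

```bash
cat >> h.py <<'E'
def look(t0=(.32,.12)):
    c=camera("scene");W=cloud(c);Z=W[...,2];return c,W,Z
E
python3 - <<'E'
from h import *
c,W,Z=look()
ok=(W[...,0]>.38)&(W[...,0]<.56)&(W[...,1]>.15)&(W[...,1]<.4)
for m in comps(ok&(Z>.1)&(Z<.17),5): print(m.sum(),box(m,W),np.nanmax(Z[m]))
plan([[(.472,.263,.143,7.5)]])
E
```

```text
229 (array([0.4758, 0.2619]), array([0.1437, 0.0243]), -83.3) 0.16099414506107967
start [0.4711 0.264  0.2505 7.79  ]
[-0.004, 0.003, 0.43, 0.001]
```

Call:
{"api": "play_rows", "payload": {"motion": [[[0, 0, 0.2, 0, 0, 0, 0.2], [0, 0, 0.35, 0, 0, 0, 0.2], [0, 0, 0.43, 0, 0, 0, 0.2], [0, 0, 0.43, 0, 0, 0, 0.2], [0, 0, 0.43, 0, 0, 0, -1], [0, 0, 0.43, 0, 0, 0, -1], [0, 0, 0.43, 0, 0, 0, -1], [0, 0, 0.43, 0, 0, 0, -1], [0, 0, 0.43, 0, 0, 0, -1], [0, 0, 0.43, 0, 0, 0, -1]]], "grip_force": 35}}

```text
time_s: 2.65
ee_pos: [0.4722, 0.2628, 0.1432]
eef_rot: [3.141, -0.0, 1.704]
force: [0.4, -0.1, 1.8]
grip_width: 0.0214
grip_force: 35.0
```

```bash
python3 - <<'E'
from h import *
p=pose();r=rail(.10);print(r)
plan([[(p[0],p[1],.33,p[3])],[(*r,.33,77.1)]])
E
```

```text
[0.62232501 0.08647612]
start [0.4722 0.2628 0.1432 7.6125]
[0.0, 0.0, -0.747, -0.0] 
[-0.779, 0.502, -0.0, -0.193]
```

Call:
{"api": "play_rows", "payload": {"motion": [[[0, 0, -0.1, 0, 0, 0, -1], [0, 0, -0.25, 0, 0, 0, -1], [0, 0, -0.4, 0, 0, 0, -1], [0, 0, -0.55, 0, 0, 0, -1], [0, 0, -0.7, 0, 0, 0, -1], [0, 0, -0.747, 0, 0, 0, -1], [0, 0, -0.747, 0, 0, 0, -1]]]}}

```text
time_s: 3.35
ee_pos: [0.4723, 0.2629, 0.3303]
eef_rot: [3.14, -0.001, 1.704]
force: [-0.0, -0.6, -3.3]
grip_width: 0.0217
grip_force: 35.0
```

Call:
{"api": "play_rows", "payload": {"motion": [[[-0.08, 0.05, 0, 0, 0, -0.02, -1], [-0.16, 0.1, 0, 0, 0, -0.04, -1], [-0.24, 0.15, 0, 0, 0, -0.06, -1], [-0.32, 0.2, 0, 0, 0, -0.08, -1], [-0.4, 0.26, 0, 0, 0, -0.1, -1], [-0.48, 0.31, 0, 0, 0, -0.12, -1], [-0.56, 0.36, 0, 0, 0, -0.14, -1], [-0.64, 0.41, 0, 0, 0, -0.16, -1], [-0.72, 0.46, 0, 0, 0, -0.18, -1], [-0.779, 0.502, 0, 0, 0, -0.193, -1]]]}}

```text
time_s: 4.35
ee_pos: [0.6226, 0.0852, 0.3264]
eef_rot: [-3.14, -0.004, 2.921]
force: [0.1, 1.1, -2.5]
grip_width: 0.022
grip_force: 35.0
```

```bash
python3 - <<'E'
from h import *
r=rail(.10);plan([[(*r,.175,77.1)]])
c=camera("scene");cv2.imwrite("pics/s1.png",c["frame"][...,::-1]);print(get_obs()["grip_width"])
E
```

```text
start [ 0.6226  0.0852  0.3264 77.3423]
[0.002, 0.005, 0.606, 0.001] 
0.021842057690464073
```

View pics/s1.png

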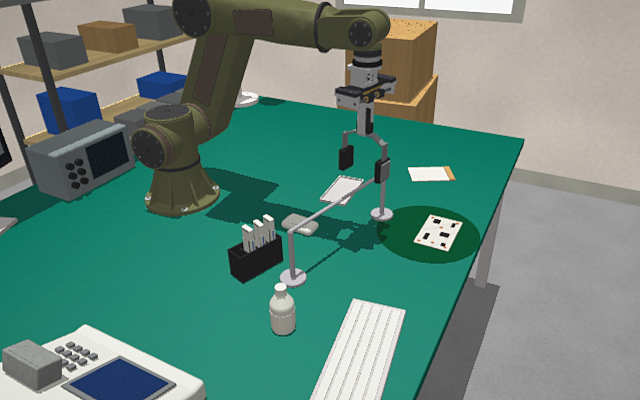

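The headset is held level over the rail, with its cups at (346,157) and (382,170) on either side of the bar. Next I lower it.

Call:
{"api": "play_rows", "payload": {"motion": [[[0, 0, 0.12, 0, 0, 0, -1], [0, 0, 0.24, 0, 0, 0, -1], [0, 0, 0.36, 0, 0, 0, -1], [0, 0, 0.48, 0, 0, 0, -1], [0, 0, 0.56, 0, 0, 0, -1], [0, 0, 0.6, 0, 0, 0, -1], [0, 0, 0.61, 0, 0, 0, -1], [0, 0, 0.61, 0, 0, 0, -1]]]}}

```text
time_s: 5.2
ee_pos: [0.6222, 0.0865, 0.1771]
eef_rot: [-3.142, -0.0, 2.916]
force: [-0.1, -0.4, -0.3]
grip_width: 0.0216
grip_force: 35.0
```

Call:
{"api": "play_rows", "payload": {"motion": [[[0, 0, 0.006, 0, 0, 0, -1], [0, 0, 0.006, 0, 0, 0, -1]]]}}

```text
time_s: 5.4
ee_pos: [0.6224, 0.0865, 0.1763]
eef_rot: [3.141, 0.001, 2.916]
force: [-0.1, -0.5, -2.3]
grip_width: 0.0219
grip_force: 35.0
```

```bash
python3 - <<'E'
from h import *
c,W,Z=look();o=get_obs();print(o["force"],o["ee_pos"])
cv2.imwrite("pics/s2.png",cv2.resize(c["frame"][60:240,280:440,::-1],None,fx=3,fy=3))
E
```

```text
[ 0.1999657   0.21697128 -1.33170012] [0.62240105 0.08641682 0.17632117]
```

View pics/s2.png

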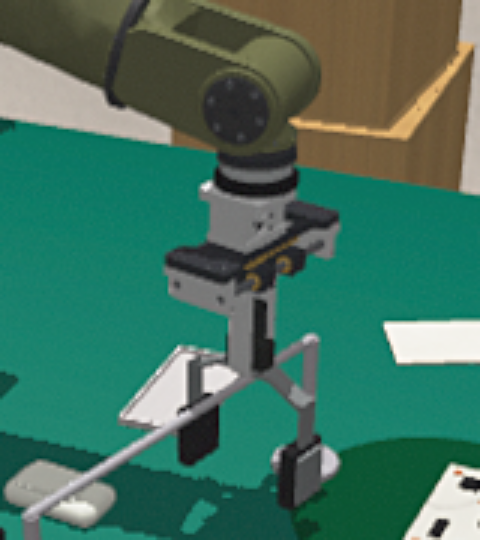

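The headset straddles the bar, with the crown at about (260,372) in the crop, just on or above it. I'll lower it in small steps until it touches.

Call:
{"api": "play_rows", "payload": {"motion": [[[0, 0, 0.006, 0, 0, 0, -1], [0, 0, 0.01, 0, 0, 0, -1], [0, 0, 0.01, 0, 0, 0, -1]]]}}

```text
time_s: 5.75
ee_pos: [0.6224, 0.0864, 0.174]
eef_rot: [3.141, 0.001, 2.916]
force: [-0.5, 0.4, 4.0]
grip_width: 0.0218
grip_force: 37.9
```

Call:
{"api": "play_rows", "payload": {"motion": [[[0, 0, 0.004, 0, 0, 0, -1], [0, 0, 0.006, 0, 0, 0, -1], [0, 0, 0.006, 0, 0, 0, -1]]]}}

```text
time_s: 6.05
ee_pos: [0.6226, 0.0864, 0.1737]
eef_rot: [3.141, 0.002, 2.916]
force: [-6.1, -1.3, 14.0]
grip_width: 0.0217
grip_force: 42.9
```

Call:
{"api": "play_rows", "payload": {"motion": [[[0, 0, -0.006, 0, 0, 0, -1], [0, 0, -0.006, 0, 0, 0, 0.1], [0, 0, -0.006, 0, 0, 0, 0.1], [0, 0, -0.006, 0, 0, 0, 0.1], [0, 0, -0.006, 0, 0, 0, 0.1], [0, 0, -0.1, 0, 0, 0, 0.1], [0, 0, -0.25, 0, 0, 0, 0.1], [0, 0, -0.3, 0, 0, 0, 0.4]]]}}

```text
time_s: 6.85
ee_pos: [0.623, 0.0865, 0.2502]
eef_rot: [3.14, 0.004, 2.916]
force: [-0.2, -0.8, 1.4]
grip_width: 0.0566
grip_force: 0.0
```

```bash
cat >> h.py <<'E'
def hang():
    c,W,Z=look()
    d=W[...,:2]-RM; s=d@RY; x=d@np.array([RY[1],-RY[0]])
    for m in comps((abs(s)<.19)&(abs(x)<.09)&(Z>.163)&(Z<.2),5):
        print("hung s %.3f x %.3f span %s ztop %.3f n %d"%(s[m].mean(),x[m].mean(),np.ptp(s[m]).round(3),np.nanmax(Z[m]),m.sum()))
    return c,W,Z
def tops():
    c=camera("top");W=cloud(c);Z=W[...,2];X,Y=W[...,0],W[...,1]
    ok=(X>.36)&(X<.53)&(Y<-.08)&(Y>-.33)
    for lo,hi in((.068,.092),(.115,.15)):
        M=ok&(Z>lo)&(Z<hi)
        if lo<.1:
            if M.sum()>20: print("holder",box(M,W),M.sum())
        else:
            for m in comps(M,30): print("tw",box(m,W),np.nanmedian(Z[m]).round(4),m.sum())
    return c,W,Z
E
python3 - <<'E'
from h import *
c,W,Z=hang();tops()
a=(.4545,-.1545)
plan([[(.53,-.06,.26,30)],[(*a,.26,-19)],[(*a,.118,-19)]])
cv2.imwrite("pics/s3.png",c["frame"][60:360,200:480,::-1])
E
```

```text
hung s 0.093 x 0.005 span 0.027 ztop 0.191 n 173
holder (array([ 0.4417, -0.2041]), array([0.1373, 0.0563]), 71.8) 461
tw (array([ 0.4552, -0.1543]), array([0.0336, 0.0146]), -20.1) 0.1329 110
tw (array([ 0.4464, -0.1868]), array([0.0336, 0.0144]), -21.0) 0.1335 114
tw (array([ 0.4349, -0.2193]), array([0.0337, 0.0144]), -16.8) 0.1334 118
start [ 0.6228  0.0865  0.2483 77.0946]
[0.231, -0.654, -0.047, 0.131] 
[-0.176, -0.451, -0.0, 0.136] 
[0.0, 0.0, 0.568, 0.0]
```

View pics/s3.png

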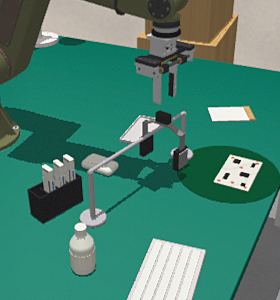

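The headset hangs over the bar by its band, at (163,118) in the crop. Tweezers next: A first.

Call:
{"api": "play_rows", "payload": {"motion": [[[0.231, -0.654, -0.047, 0, 0, 0.131, 0.5], [0.231, -0.654, -0.047, 0, 0, 0.131, 0.5], [0.231, -0.654, -0.047, 0, 0, 0.131, 0.5], [0.231, -0.654, -0.047, 0, 0, 0.131, 0.5], [0.231, -0.654, -0.047, 0, 0, 0.131, 0.5], [0.231, -0.654, -0.047, 0, 0, 0.131, 0.5], [0.231, -0.654, -0.047, 0, 0, 0.131, 0.5]]]}}

```text
time_s: 7.65
ee_pos: [0.529, -0.0602, 0.2568]
eef_rot: [-3.14, -0.001, 2.092]
force: [0.1, -0.6, 0.9]
grip_width: 0.0705
grip_force: 0.0
```

Call:
{"api": "play_rows", "payload": {"motion": [[[-0.176, -0.451, 0, 0, 0, 0.136, 0.5], [-0.176, -0.451, 0, 0, 0, 0.136, 0.5], [-0.176, -0.451, 0, 0, 0, 0.136, 0.5], [-0.176, -0.451, 0, 0, 0, 0.136, 0.5], [-0.176, -0.451, 0, 0, 0, 0.136, 0.5], [-0.176, -0.451, 0, 0, 0, 0.136, 0.5], [-0.176, -0.451, 0, 0, 0, 0.136, 0.5], [-0.176, -0.451, 0, 0, 0, 0.136, 0.5]]]}}

```text
time_s: 8.45
ee_pos: [0.4536, -0.1543, 0.2577]
eef_rot: [-3.141, -0.0, 1.244]
force: [-0.4, 0.3, 0.0]
grip_width: 0.0705
grip_force: 0.0
```

```bash
python3 - <<'E'
from h import *
c,W,Z=look();ok=(W[...,0]>.38)&(W[...,0]<.5)&(W[...,1]<-.08)&(W[...,1]>-.3)
for m in comps(ok&(Z>.126)&(Z<.145),5): print(m.sum(),box(m,W),np.nanmax(Z[m]))
plan([[(.4545,-.1545,.118,-19)]]); r=rail(.02);print(r)
plan([[(.4545,-.1545,.29,-19)],[(*r,.29,-12.9)],[(*r,.176,-12.9)]],[.4545,-.1545,.118,-19])
E
```

```text
55 (array([ 0.4592, -0.1573]), array([0.0342, 0.0142]), -24.0) 0.13460743266443698
58 (array([ 0.451 , -0.1895]), array([0.0367, 0.0156]), -24.8) 0.13631033144029703
62 (array([ 0.4388, -0.2219]), array([0.0351, 0.0155]), -21.0) 0.13617125885536896
start [  0.4536  -0.1543   0.2579 -18.7708]
[0.0, 0.004, 0.56, 0.001] 
[0.604465   0.00849522]
start [  0.4545  -0.1545   0.118  -19.    ]
[0.0, 0.0, -0.688, 0.0] 
[0.812, 0.355, -0.0, -0.017] 
[0.0, 0.0, 0.456, -0.0]
```

Call:
{"api": "play_rows", "payload": {"motion": [[[0, 0.01, 0.2, 0, 0, 0, 0.5], [0, 0.01, 0.4, 0, 0, 0, 0.5], [0, 0.01, 0.5, 0, 0, 0, 0.5], [0, 0.01, 0.56, 0, 0, 0, 0.5], [0, 0.01, 0.56, 0, 0, 0, 0.5], [0, 0.01, 0.56, 0, 0, 0, -1], [0, 0.01, 0.56, 0, 0, 0, -1], [0, 0.01, 0.56, 0, 0, 0, -1], [0, 0.01, 0.56, 0, 0, 0, -1], [0, 0.01, 0.56, 0, 0, 0, -1]]], "grip_force": 30}}

```text
time_s: 9.5
ee_pos: [0.4562, -0.1553, 0.1188]
eef_rot: [3.141, 0.0, 1.239]
force: [-0.2, 0.6, 0.9]
grip_width: 0.0341
grip_force: 18.7
```

Call:
{"api": "play_rows", "payload": {"motion": [[[0, 0, -0.1, 0, 0, 0, -1], [0, 0, -0.2, 0, 0, 0, -1], [0, 0, -0.32, 0, 0, 0, -1], [0, 0, -0.44, 0, 0, 0, -1], [0, 0, -0.56, 0, 0, 0, -1], [0, 0, -0.65, 0, 0, 0, -1], [0, 0, -0.68, 0, 0, 0, -1], [0, 0, -0.68, 0, 0, 0, -1]]]}}

```text
time_s: 10.3
ee_pos: [0.4561, -0.1553, 0.2887]
eef_rot: [3.14, 0.0, 1.239]
force: [-0.4, -0.4, -1.7]
grip_width: 0.0341
grip_force: 30.0
```

```bash
cat >> h.py <<'E'
def held():   # what hangs below the fingers, seen by scene camera
    c,W,Z=look();p=pose();ok=np.linalg.norm(W[...,:2]-p[:2],axis=-1)<.06
    k=ok&(Z<p[2]-.025)&(Z>p[2]-.16)&(Z>.163)
    h=cv2.cvtColor(c["frame"],cv2.COLOR_RGB2HSV)
    for m in comps(k,5): print("held n",m.sum(),"z",np.nanmin(Z[m]).round(4),np.nanmax(Z[m]).round(4),"dz tip below tcp %.4f"%(p[2]-np.nanmin(Z[m])), box(m,W))
    print("grip",get_obs()["grip_width"],get_obs()["force"].round(1));return c
E
python3 - <<'E'
from h import *
c=held(); r=rail(.02)
plan([[(*r,.29,-12.9)],[(*r,.176,-12.9)]])
cv2.imwrite("pics/s4.png",cv2.resize(c["frame"][80:290,190:400,::-1],None,fx=2,fy=2))
E
```

```text
held n 293 z 0.1729 0.2623 dz tip below tcp 0.1148 (array([ 0.4586, -0.1554]), array([0.0432, 0.0174]), -18.5)
grip 0.03371467055444225 [ 0.4 -0.4 -1.3]
start [  0.4559  -0.1552   0.2877 -19.0248]
[0.813, 0.348, -0.009, -0.017] 
[0.0, 0.0, 0.456, -0.0]
```

View pics/s4.png

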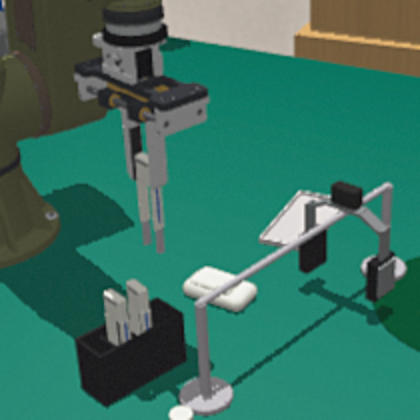

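The tweezers hang straight in the gripper, with the tips at about (152,245) in the crop. I move them over the rail and lower them.

Call:
{"api": "play_rows", "payload": {"motion": [[[0.12, 0.05, 0, 0, 0, -0.003, -1], [0.26, 0.11, 0, 0, 0, -0.005, -1], [0.4, 0.17, 0, 0, 0, -0.008, -1], [0.54, 0.23, 0, 0, 0, -0.011, -1], [0.68, 0.29, 0, 0, 0, -0.014, -1], [0.77, 0.33, 0, 0, 0, -0.017, -1], [0.813, 0.348, 0, 0, 0, -0.017, -1], [0.813, 0.348, 0, 0, 0, -0.017, -1]]]}}

```text
time_s: 11.15
ee_pos: [0.6046, 0.0091, 0.2868]
eef_rot: [-3.139, 0.0, 1.346]
force: [0.4, 0.4, -1.7]
grip_width: 0.0339
grip_force: 30.0
```

```bash
python3 - <<'E'
from h import *
c=held(); r=rail(.02)
plan([[(*r,.176,-12.9)]])
E
```

```text
held n 118 z 0.1714 0.2614 dz tip below tcp 0.1159 (array([0.5933, 0.0098]), array([0.0162, 0.0082]), -64.8)
held n 127 z 0.1698 0.2618 dz tip below tcp 0.1175 (array([0.6206, 0.0056]), array([0.0187, 0.0086]), 72.6)
grip 0.03355286591375871 [-0.7 -0.1 -1. ]
start [ 6.04200e-01  8.30000e-03  2.87300e-01 -1.29139e+01]
[0.001, 0.001, 0.445, -0.0]
```

Call:
{"api": "play_rows", "payload": {"motion": [[[0, 0, 0.08, 0, 0, 0, -1], [0, 0, 0.18, 0, 0, 0, -1], [0, 0, 0.28, 0, 0, 0, -1], [0, 0, 0.36, 0, 0, 0, -1], [0, 0, 0.42, 0, 0, 0, -1], [0, 0, 0.436, 0, 0, 0, -1], [0, 0, 0.436, 0, 0, 0, -1]]]}}

```text
time_s: 11.9
ee_pos: [0.6041, 0.0076, 0.1795]
eef_rot: [-3.141, 0.0, 1.344]
force: [0.3, -0.1, -0.9]
grip_width: 0.0338
grip_force: 30.0
```

Call:
{"api": "play_rows", "payload": {"motion": [[[0, 0, 0.006, 0, 0, 0, -1], [0, 0, 0.01, 0, 0, 0, -1], [0, 0, 0.01, 0, 0, 0, -1]]]}}

```text
time_s: 12.2
ee_pos: [0.6046, 0.0084, 0.1774]
eef_rot: [3.141, -0.0, 1.345]
force: [0.2, 0.6, -1.0]
grip_width: 0.0335
grip_force: 30.0
```

Call:
{"api": "play_rows", "payload": {"motion": [[[0, 0, 0.006, 0, 0, 0, -1], [0, 0, 0.01, 0, 0, 0, -1], [0, 0, 0.01, 0, 0, 0, -1]]]}}

```text
time_s: 12.5
ee_pos: [0.6045, 0.0085, 0.1743]
eef_rot: [-3.141, 0.0, 1.346]
force: [0.1, -0.9, -0.7]
grip_width: 0.034
grip_force: 30.0
```

Call:
{"api": "play_rows", "payload": {"motion": [[[0, 0, 0.006, 0, 0, 0, -1], [0, 0, 0.006, 0, 0, 0, -1]]]}}

```text
time_s: 12.7
ee_pos: [0.6046, 0.0085, 0.1737]
eef_rot: [3.141, -0.0, 1.346]
force: [-2.6, 0.2, 6.1]
grip_width: 0.034
grip_force: 30.0
```

Call:
{"api": "play_rows", "payload": {"motion": [[[0, 0, -0.004, 0, 0, 0, -1], [0, 0, -0.004, 0, 0, 0, 0.4], [0, 0, -0.004, 0, 0, 0, 0.4], [0, 0, -0.004, 0, 0, 0, 0.4], [0, 0, -0.004, 0, 0, 0, 0.4], [0, 0, -0.15, 0, 0, 0, 0.5], [0, 0, -0.3, 0, 0, 0, 0.5], [0, 0, -0.34, 0, 0, 0, 0.5], [0, 0, -0.34, 0, 0, 0, 0.5]]]}}

```text
time_s: 13.6
ee_pos: [0.6049, 0.0085, 0.2594]
eef_rot: [3.139, -0.0, 1.346]
force: [0.8, -0.1, 0.2]
grip_width: 0.0702
grip_force: 0.0
```

```bash
python3 - <<'E'
from h import *
hang();tops()
b=(.4478,-.1885)
plan([[(*b,.258,-19)],[(*b,.118,-19)]])
E
```

```text
hung s 0.093 x 0.005 span 0.025 ztop 0.190 n 173
hung s 0.016 x 0.005 span 0.017 ztop 0.191 n 126
holder (array([ 0.4418, -0.2038]), array([0.1368, 0.0562]), 72.0) 442
tw (array([ 0.4463, -0.1868]), array([0.0336, 0.0143]), -24.4) 0.1334 113
tw (array([ 0.435 , -0.2193]), array([0.034 , 0.0147]), -14.7) 0.1329 119
start [ 6.04200e-01  8.50000e-03  2.56600e-01 -1.29068e+01]
[-0.908, -0.434, -0.006, 0.017] 
[0.0, 0.0, 0.56, 0.0]
```

Call:
{"api": "play_rows", "payload": {"motion": [[[-0.908, -0.434, 0, 0, 0, 0.025, 0.5], [-0.908, -0.434, 0, 0, 0, 0.025, 0.5], [-0.908, -0.434, 0, 0, 0, 0.025, 0.5], [-0.908, -0.434, 0, 0, 0, 0.025, 0.5], [-0.908, -0.434, 0, 0, 0, 0.025, 0.5], [-0.908, -0.434, 0, 0, 0, 0.025, 0.5], [-0.908, -0.434, 0, 0, 0, 0.025, 0.5], [-0.908, -0.434, 0, 0, 0, 0.025, 0.5]]]}}

```text
time_s: 14.5
ee_pos: [0.4484, -0.1878, 0.2571]
eef_rot: [-3.14, -0.0, 1.189]
force: [0.3, -0.4, -0.5]
grip_width: 0.0703
grip_force: 0.0
```

```bash
python3 - <<'E'
from h import *
c,W,Z=look();ok=(W[...,0]>.38)&(W[...,0]<.5)&(W[...,1]<-.08)&(W[...,1]>-.3)
for m in comps(ok&(Z>.126)&(Z<.145),5): print(m.sum(),box(m,W),np.nanmax(Z[m]))
b=(.4482,-.188);r=rail(-.04)
plan([[(*b,.118,-22)]]);plan([[(*b,.29,-22)],[(*r,.29,-12.9)]],[*b,.118,-22])
E
```

```text
57 (array([ 0.4508, -0.1889]), array([0.0377, 0.0155]), -29.3) 0.1368582924043491
61 (array([ 0.4384, -0.222 ]), array([0.0346, 0.0146]), -11.9) 0.13633735807392178
start [  0.4485  -0.1876   0.2572 -21.8298]
[-0.002, -0.001, 0.557, 0.0] 
start [  0.4482  -0.188    0.118  -22.    ]
[0.0, 0.0, -0.688, 0.0] 
[0.726, 0.323, -0.0, -0.025]
```

Call:
{"api": "play_rows", "payload": {"motion": [[[0, 0, 0.2, 0, 0, 0, 0.5], [0, 0, 0.4, 0, 0, 0, 0.5], [0, 0, 0.5, 0, 0, 0, 0.5], [0, 0, 0.556, 0, 0, 0, 0.5], [0, 0, 0.556, 0, 0, 0, 0.5], [0, 0, 0.556, 0, 0, 0, -1], [0, 0, 0.556, 0, 0, 0, -1], [0, 0, 0.556, 0, 0, 0, -1], [0, 0, 0.556, 0, 0, 0, -1], [0, 0, 0.556, 0, 0, 0, -1]]], "grip_force": 30}}

```text
time_s: 15.55
ee_pos: [0.4482, -0.1886, 0.1193]
eef_rot: [3.141, 0.0, 1.188]
force: [-0.9, 0.4, -1.0]
grip_width: 0.0341
grip_force: 12.9
```

Call:
{"api": "play_rows", "payload": {"motion": [[[0, 0, -0.1, 0, 0, 0, -1], [0, 0, -0.2, 0, 0, 0, -1], [0, 0, -0.32, 0, 0, 0, -1], [0, 0, -0.44, 0, 0, 0, -1], [0, 0, -0.56, 0, 0, 0, -1], [0, 0, -0.65, 0, 0, 0, -1], [0, 0, -0.688, 0, 0, 0, -1], [0, 0, -0.688, 0, 0, 0, -1]]]}}

```text
time_s: 16.35
ee_pos: [0.4482, -0.1886, 0.2915]
eef_rot: [3.14, 0.0, 1.188]
force: [0.2, -0.4, -1.1]
grip_width: 0.034
grip_force: 30.0
```

```bash
python3 - <<'E'
from h import *
c=held(); r=rail(-.04)
plan([[(*r,.29,-12.9)]])
E
```

```text
held n 312 z 0.1764 0.2653 dz tip below tcp 0.1139 (array([ 0.4508, -0.1893]), array([0.0391, 0.0171]), -23.3)
grip 0.03414932278187066 [-0.2  0.6 -1.2]
start [  0.448   -0.1885   0.2903 -21.9071]
[0.728, 0.324, 0.001, -0.025]
```

Call:
{"api": "play_rows", "payload": {"motion": [[[0.11, 0.05, 0, 0, 0, -0.004, -1], [0.24, 0.11, 0, 0, 0, -0.008, -1], [0.38, 0.17, 0, 0, 0, -0.012, -1], [0.52, 0.23, 0, 0, 0, -0.017, -1], [0.64, 0.29, 0, 0, 0, -0.021, -1], [0.7, 0.31, 0, 0, 0, -0.025, -1], [0.728, 0.324, 0, 0, 0, -0.025, -1], [0.728, 0.324, 0, 0, 0, -0.025, -1]]]}}

```text
time_s: 17.2
ee_pos: [0.591, -0.0499, 0.2901]
eef_rot: [-3.14, 0.0, 1.345]
force: [-1.0, 0.9, 0.4]
grip_width: 0.0337
grip_force: 30.0
```

```bash
python3 - <<'E'
from h import *
c=held(); r=rail(-.04)
plan([[(*r,.1755,-12.9)]])
E
```

```text
held n 128 z 0.1735 0.2647 dz tip below tcp 0.1169 (array([ 0.5786, -0.0461]), array([0.0188, 0.0084]), 86.2)
held n 125 z 0.1753 0.2652 dz tip below tcp 0.1151 (array([ 0.6073, -0.0548]), array([0.0134, 0.008 ]), -63.3)
held n 89 z 0.1634 0.1912 dz tip below tcp 0.1271 (array([0.6068, 0.002 ]), array([0.0361, 0.0084]), -14.1)
grip 0.033928681083436156 [-0.1 -0.4 -1. ]
start [  0.5907  -0.0504   0.2904 -12.9528]
[0.002, 0.001, 0.46, -0.0]
```

Call:
{"api": "play_rows", "payload": {"motion": [[[0, 0, 0.08, 0, 0, 0, -1], [0, 0, 0.18, 0, 0, 0, -1], [0, 0, 0.28, 0, 0, 0, -1], [0, 0, 0.36, 0, 0, 0, -1], [0, 0, 0.42, 0, 0, 0, -1], [0, 0, 0.45, 0, 0, 0, -1], [0, 0, 0.458, 0, 0, 0, -1], [0, 0, 0.462, 0, 0, 0, -1], [0, 0, 0.462, 0, 0, 0, -1]]]}}

```text
time_s: 18.15
ee_pos: [0.5913, -0.0501, 0.1762]
eef_rot: [3.14, -0.0, 1.345]
force: [-0.8, -0.5, -0.8]
grip_width: 0.0342
grip_force: 30.0
```

Call:
{"api": "play_rows", "payload": {"motion": [[[0, 0, 0.004, 0, 0, 0, -1], [0, 0, 0.004, 0, 0, 0, -1]]]}}

```text
time_s: 18.35
ee_pos: [0.5912, -0.0499, 0.1747]
eef_rot: [3.141, -0.0, 1.346]
force: [0.5, 0.1, -1.3]
grip_width: 0.0342
grip_force: 30.0
```

Within 1 mm of contact, so I release it.

Call:
{"api": "play_rows", "payload": {"motion": [[[0, 0, 0.002, 0, 0, 0, -1], [0, 0, 0.002, 0, 0, 0, 0.4], [0, 0, 0.002, 0, 0, 0, 0.4], [0, 0, 0.002, 0, 0, 0, 0.4], [0, 0, 0.002, 0, 0, 0, 0.4], [0, 0, -0.15, 0, 0, 0, 0.5], [0, 0, -0.3, 0, 0, 0, 0.5], [0, 0, -0.33, 0, 0, 0, 0.5], [0, 0, -0.33, 0, 0, 0, 0.5]]]}}

```text
time_s: 19.25
ee_pos: [0.5914, -0.0499, 0.258]
eef_rot: [3.139, -0.0, 1.346]
force: [-0.1, -0.2, -0.8]
grip_width: 0.0706
grip_force: 0.0
```

```bash
python3 - <<'E'
from h import *
hang();tops()
b=(.4362,-.220)
plan([[(*b,.258,-18)],[(*b,.118,-18)]])
E
```

```text
hung s 0.093 x 0.005 span 0.025 ztop 0.191 n 174
hung s 0.016 x 0.005 span 0.019 ztop 0.190 n 123
hung s -0.044 x 0.005 span 0.016 ztop 0.191 n 130
holder (array([ 0.4417, -0.2043]), array([0.1368, 0.0564]), 71.9) 376
tw (array([ 0.435 , -0.2188]), array([0.0338, 0.0149]), -11.7) 0.133 117
start [  0.5907  -0.0498   0.2555 -12.9056]
[-0.802, -0.451, -0.01, 0.014] 
[0.0, 0.0, 0.56, 0.0]
```

Call:
{"api": "play_rows", "payload": {"motion": [[[-0.802, -0.451, -0.01, 0, 0, 0.006, 0.5], [-0.802, -0.451, -0.01, 0, 0, 0.006, 0.5], [-0.802, -0.451, -0.01, 0, 0, 0.006, 0.5], [-0.802, -0.451, -0.01, 0, 0, 0.006, 0.5], [-0.802, -0.451, -0.01, 0, 0, 0.006, 0.5], [-0.802, -0.451, -0.01, 0, 0, 0.006, 0.5], [-0.802, -0.451, -0.01, 0, 0, 0.006, 0.5], [-0.802, -0.451, -0.01, 0, 0, 0.006, 0.5]]]}}

```text
time_s: 20.15
ee_pos: [0.4368, -0.2195, 0.2586]
eef_rot: [-3.14, -0.001, 1.309]
force: [-1.0, -0.3, -0.4]
grip_width: 0.0704
grip_force: 0.0
```

```bash
python3 - <<'E'
from h import *
c,W,Z=look();ok=(W[...,0]>.38)&(W[...,0]<.5)&(W[...,1]<-.08)&(W[...,1]>-.3)
for m in comps(ok&(Z>.126)&(Z<.145),5): print(m.sum(),box(m,W),np.nanmax(Z[m]))
plan([[(.4365,-.220,.118,-15)]])
E
```

```text
62 (array([ 0.4385, -0.2213]), array([0.0339, 0.0157]), -19.6) 0.1360650552345215
start [  0.4369  -0.2194   0.2588 -14.9977]
[-0.003, -0.001, 0.563, 0.0]
```

Call:
{"api": "play_rows", "payload": {"motion": [[[-0.003, 0, 0.2, 0, 0, 0, 0.5], [-0.003, 0, 0.4, 0, 0, 0, 0.5], [-0.003, 0, 0.5, 0, 0, 0, 0.5], [-0.003, 0, 0.562, 0, 0, 0, 0.5], [-0.003, 0, 0.562, 0, 0, 0, 0.5], [-0.003, 0, 0.562, 0, 0, 0, -1], [-0.003, 0, 0.562, 0, 0, 0, -1], [-0.003, 0, 0.562, 0, 0, 0, -1], [-0.003, 0, 0.562, 0, 0, 0, -1], [-0.003, 0, 0.562, 0, 0, 0, -1]]], "grip_force": 30}}

```text
time_s: 21.2
ee_pos: [0.4364, -0.2209, 0.1193]
eef_rot: [3.141, 0.0, 1.308]
force: [-0.1, -0.0, -0.5]
grip_width: 0.034
grip_force: 21.8
```

Call:
{"api": "play_rows", "payload": {"motion": [[[0, 0, -0.1, 0, 0, 0, -1], [0, 0, -0.2, 0, 0, 0, -1], [0, 0, -0.32, 0, 0, 0, -1], [0, 0, -0.44, 0, 0, 0, -1], [0, 0, -0.56, 0, 0, 0, -1], [0, 0, -0.65, 0, 0, 0, -1], [0, 0, -0.688, 0, 0, 0, -1], [0, 0, -0.688, 0, 0, 0, -1]]]}}

```text
time_s: 22.0
ee_pos: [0.4364, -0.221, 0.2916]
eef_rot: [3.14, 0.0, 1.308]
force: [0.7, 0.7, -1.3]
grip_width: 0.0339
grip_force: 30.0
```

```bash
python3 - <<'E'
from h import *
c=held(); r=rail(-.10)
plan([[(*r,.29,-12.9)]])
E
```

```text
held n 158 z 0.1779 0.2652 dz tip below tcp 0.1124 (array([ 0.4262, -0.2173]), array([0.0153, 0.0107]), 57.1)
held n 156 z 0.1746 0.2647 dz tip below tcp 0.1157 (array([ 0.4536, -0.2259]), array([0.0148, 0.0118]), 53.9)
grip 0.03399231899846937 [-0.2  0.8 -1. ]
start [  0.4361  -0.2208   0.2903 -15.0694]
[0.581, 0.43, 0.001, -0.006]
```

Call:
{"api": "play_rows", "payload": {"motion": [[[0.08, 0.06, 0, 0, 0, -0.001, -1], [0.18, 0.14, 0, 0, 0, -0.002, -1], [0.3, 0.22, 0, 0, 0, -0.003, -1], [0.41, 0.3, 0, 0, 0, -0.004, -1], [0.51, 0.37, 0, 0, 0, -0.005, -1], [0.56, 0.41, 0, 0, 0, -0.006, -1], [0.581, 0.43, 0, 0, 0, -0.006, -1], [0.581, 0.43, 0, 0, 0, -0.006, -1]]]}}

```text
time_s: 22.85
ee_pos: [0.5778, -0.1083, 0.2895]
eef_rot: [-3.139, -0.0, 1.346]
force: [-0.5, -0.2, -0.7]
grip_width: 0.0338
grip_force: 30.0
```

```bash
python3 - <<'E'
from h import *
c=held(); r=rail(-.10)
plan([[(*r,.1745,-12.9)]])
E
```

```text
held n 133 z 0.1753 0.2648 dz tip below tcp 0.1147 (array([ 0.5659, -0.1052]), array([0.0175, 0.0099]), 76.4)
held n 145 z 0.1746 0.2644 dz tip below tcp 0.1153 (array([ 0.5939, -0.1121]), array([0.0173, 0.0081]), 74.9)
held n 100 z 0.163 0.1907 dz tip below tcp 0.1269 (array([ 0.5923, -0.056 ]), array([0.0341, 0.0089]), -18.1)
grip 0.03368697558884438 [-0.   0.6  0. ]
start [  0.5775  -0.1088   0.2899 -12.9165]
[0.001, 0.001, 0.462, -0.0]
```

Call:
{"api": "play_rows", "payload": {"motion": [[[0, 0, 0.08, 0, 0, 0, -1], [0, 0, 0.18, 0, 0, 0, -1], [0, 0, 0.28, 0, 0, 0, -1], [0, 0, 0.36, 0, 0, 0, -1], [0, 0, 0.42, 0, 0, 0, -1], [0, 0, 0.45, 0, 0, 0, -1], [0, 0, 0.458, 0, 0, 0, -1], [0, 0, 0.464, 0, 0, 0, -1], [0, 0, 0.464, 0, 0, 0, -1]]]}}

```text
time_s: 23.8
ee_pos: [0.5779, -0.1087, 0.1756]
eef_rot: [3.141, 0.0, 1.345]
force: [-0.2, -0.2, -1.0]
grip_width: 0.0339
grip_force: 30.0
```

Call:
{"api": "play_rows", "payload": {"motion": [[[0, 0, 0.002, 0, 0, 0, -1], [0, 0, 0.002, 0, 0, 0, -1]]]}}

```text
time_s: 24.0
ee_pos: [0.5779, -0.1086, 0.1748]
eef_rot: [3.141, 0.0, 1.346]
force: [-1.5, 1.1, -0.5]
grip_width: 0.0339
grip_force: 30.0
```

Call:
{"api": "play_rows", "payload": {"motion": [[[0, 0, 0.002, 0, 0, 0, -1], [0, 0, 0.002, 0, 0, 0, 0.4], [0, 0, 0.002, 0, 0, 0, 0.4], [0, 0, 0.002, 0, 0, 0, 0.4], [0, 0, 0.002, 0, 0, 0, 0.4], [0, 0, -0.15, 0, 0, 0, 0.5], [0, 0, -0.3, 0, 0, 0, 0.5], [0, 0, -0.33, 0, 0, 0, 1], [0, 0, -0.33, 0, 0, 0, 1]]]}}

```text
time_s: 24.9
ee_pos: [0.5781, -0.1086, 0.258]
eef_rot: [3.139, 0.0, 1.346]
force: [-0.1, 0.0, -0.2]
grip_width: 0.0833
grip_force: 0.0
```

```bash
cat >> h.py <<'E'
def tray(c,W):
    Z=W[...,2];h=cv2.cvtColor(c["frame"],cv2.COLOR_RGB2HSV);X,Y=W[...,0],W[...,1]
    M=(X>.38)&(X<.56)&(Y>.13)&(Y<.4)&(h[...,1]<60)&(h[...,2]>110)&(abs(Z)<.03)
    m=max(comps(M),key=lambda m:m.sum());print("tray",box(m,W),m.sum())
def hold_s(c,W):
    Z=W[...,2];M=(W[...,0]>.33)&(W[...,0]<.55)&(W[...,1]<-.08)&(W[...,1]>-.35)&(Z>.074)&(Z<.09)
    print("holder scene",box(M,W),M.sum())
E
python3 - <<'E'
from h import *
c,W,Z=hang();tray(c,W);hold_s(c,W);cv2.imwrite("pics/s5.png",c["frame"][60:360,200:480,::-1])
c,W,Z=tops();tray(c,W)
b=(.4425,-.205)
plan([[(*b,.2,-18.1)],[(*b,.055,-18.1)]])
E
```

```text
hung s 0.093 x 0.005 span 0.025 ztop 0.191 n 167
hung s 0.016 x 0.005 span 0.016 ztop 0.191 n 123
hung s -0.044 x 0.006 span 0.019 ztop 0.190 n 127
hung s -0.103 x 0.006 span 0.018 ztop 0.190 n 131
tray (array([0.4559, 0.2993]), array([0.1751, 0.0635]), -77.1) 163
holder scene (array([ 0.4443, -0.205 ]), array([0.1398, 0.0618]), 72.0) 279
holder (array([ 0.4274, -0.2475]), array([0.0562, 0.045 ]), -16.7) 159
tray (array([0.4673, 0.2695]), array([0.1808, 0.0926]), -86.0) 2589
start [  0.5774  -0.1085   0.2555 -12.9073]
[-0.497, -0.44, 0.222, 0.014] 
[0.0, 0.0, 0.58, -0.0]
```

View pics/s5.png

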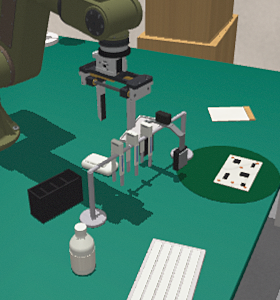

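All three tweezers and the headset hang on the bar, around (125-165,120-155) in the crop, and the holder is empty at (55,195). I move to the holder at this height and look again before descending.

Call:
{"api": "play_rows", "payload": {"motion": [[[-0.497, -0.44, 0, 0, 0, 0.014, 1], [-0.497, -0.44, 0, 0, 0, 0.014, 1], [-0.497, -0.44, 0, 0, 0, 0.014, 1], [-0.497, -0.44, 0, 0, 0, 0.014, 1], [-0.497, -0.44, 0, 0, 0, 0.014, 1], [-0.497, -0.44, 0, 0, 0, 0.014, 1]]]}}

```text
time_s: 25.6
ee_pos: [0.4433, -0.2047, 0.2563]
eef_rot: [-3.141, -0.0, 1.257]
force: [0.7, 0.8, 0.2]
grip_width: 0.0939
grip_force: 0.0
```

```bash
python3 - <<'E'
from h import *
c,W,Z=hang();hold_s(c,W)
plan([[(.4425,-.2045,.055,-18.1)]])
E
```

```text
hung s 0.093 x 0.005 span 0.026 ztop 0.191 n 174
hung s 0.016 x 0.005 span 0.019 ztop 0.190 n 123
hung s -0.043 x 0.005 span 0.018 ztop 0.191 n 128
hung s -0.103 x 0.006 span 0.017 ztop 0.192 n 132
holder scene (array([ 0.4447, -0.2062]), array([0.1379, 0.0609]), 70.9) 277
start [  0.4436  -0.2045   0.2564 -17.9126]
[-0.001, -0.004, 0.805, 0.001]
```

Call:
{"api": "play_rows", "payload": {"motion": [[[0, 0, 0.2, 0, 0, 0, 1], [0, 0, 0.4, 0, 0, 0, 1], [0, 0, 0.55, 0, 0, 0, 1], [0, 0, 0.7, 0, 0, 0, 1], [0, 0, 0.8, 0, 0, 0, 1], [0, 0, 0.805, 0, 0, 0, 1], [0, 0, 0.805, 0, 0, 0, -1], [0, 0, 0.805, 0, 0, 0, -1], [0, 0, 0.805, 0, 0, 0, -1], [0, 0, 0.805, 0, 0, 0, -1]]], "grip_force": 50}}

```text
time_s: 26.65
ee_pos: [0.4433, -0.2053, 0.0566]
eef_rot: [3.14, 0.0, 1.258]
force: [-0.1, 0.1, -0.2]
grip_width: 0.0653
grip_force: 0.0
```

Call:
{"api": "play_rows", "payload": {"motion": [[[0, 0, 0, 0, 0, 0, -1], [0, 0, 0, 0, 0, 0, -1], [0, 0, -0.08, 0, 0, 0, -1], [0, 0, -0.18, 0, 0, 0, -1], [0, 0, -0.28, 0, 0, 0, -1], [0, 0, -0.36, 0, 0, 0, -1], [0, 0, -0.4, 0, 0, 0, -1], [0, 0, -0.4, 0, 0, 0, -1]]]}}

```text
time_s: 27.45
ee_pos: [0.443, -0.2052, 0.1561]
eef_rot: [3.141, 0.0, 1.258]
force: [0.3, 0.5, -7.1]
grip_width: 0.056
grip_force: 50.0
```

```bash
python3 - <<'E'
from h import *
p=pose();t=(.468,.268)
plan([[(.425,-.0,.17,-7)],[(.435,.2,.17,0)],[(*t,.17,4)],[(*t,.061,4)]])
c,W,Z=hang()
M=(W[...,0]>.33)&(W[...,0]<.55)&(W[...,1]<-.08)&(W[...,1]>-.35)&(Z>.165)&(Z<.2)
for m in comps(M,15):print(box(m,W),np.nanmedian(Z[m]))
print(get_obs()["grip_width"],get_obs()["force"],get_obs()["moment"])
cv2.imwrite("pics/s6.png",cv2.resize(c["frame"][100:330,150:420,::-1],None,fx=2,fy=2))
E
```

```text
start [  0.443   -0.2052   0.1561 -17.9481]
[0.759, -0.321, -0.055, -0.03] 
[0.799, -0.058, -0.0, -0.019] 
[0.272, 0.132, -0.0, -0.011] 
[0.0, 0.0, 0.436, 0.0] 
hung s 0.093 x 0.005 span 0.028 ztop 0.191 n 172
hung s 0.016 x 0.005 span 0.015 ztop 0.190 n 123
hung s -0.044 x 0.006 span 0.018 ztop 0.191 n 127
hung s -0.103 x 0.006 span 0.015 ztop 0.192 n 133
hung s -0.173 x -0.077 span 0.032 ztop 0.181 n 70
(array([ 0.4449, -0.206 ]), array([0.14 , 0.085]), 70.5) 0.17476174534906597
0.05565822345222537 [-0.83032192 -1.05210191 -7.14550775] [-0.09650543  0.11380339  0.00132673]
```

View pics/s6.png

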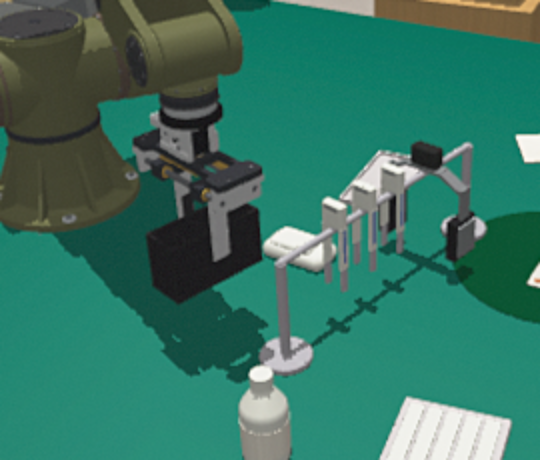

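The holder is held level at about (205,250) in the crop, and everything on the bar still hangs. I carry it to the tray.

Call:
{"api": "play_rows", "payload": {"motion": [[[0.1, -0.04, -0.055, 0, 0, -0.004, -1], [0.22, -0.09, -0.055, 0, 0, -0.009, -1], [0.36, -0.15, -0.055, 0, 0, -0.014, -1], [0.5, -0.21, -0.055, 0, 0, -0.02, -1], [0.63, -0.27, -0.055, 0, 0, -0.025, -1], [0.72, -0.305, -0.055, 0, 0, -0.03, -1], [0.759, -0.321, -0.055, 0, 0, -0.03, -1]]]}}

```text
time_s: 28.2
ee_pos: [0.4241, 0.0019, 0.1682]
eef_rot: [-3.139, -0.0, 1.449]
force: [-0.2, 0.3, -7.2]
grip_width: 0.0558
grip_force: 50.0
```

Call:
{"api": "play_rows", "payload": {"motion": [[[0.11, -0.01, 0, 0, 0, -0.003, -1], [0.23, -0.02, 0, 0, 0, -0.006, -1], [0.37, -0.03, 0, 0, 0, -0.009, -1], [0.51, -0.04, 0, 0, 0, -0.012, -1], [0.65, -0.05, 0, 0, 0, -0.016, -1], [0.75, -0.055, 0, 0, 0, -0.019, -1], [0.799, -0.058, 0, 0, 0, -0.019, -1], [0.799, -0.058, 0, 0, 0, -0.019, -1]]]}}

```text
time_s: 29.0
ee_pos: [0.4353, 0.2006, 0.1685]
eef_rot: [-3.14, 0.001, 1.566]
force: [-0.0, -1.1, -7.0]
grip_width: 0.0554
grip_force: 50.0
```

```bash
python3 - <<'E'
from h import *
t=(.468,.268)
plan([[(*t,.17,4)],[(*t,.061,4)]])
c,W,Z=hang()
p=pose();M=(np.linalg.norm(W[...,:2]-p[:2],axis=-1)<.1)&(Z>.165)&(Z<.2)
m=M;print(box(m,W),np.nanmedian(Z[m]),np.nanmin(Z[(np.linalg.norm(W[...,:2]-p[:2],axis=-1)<.06)&(Z>.05)]))
print(get_obs()["grip_width"],get_obs()["force"])
E
```

```text
start [ 0.4353  0.2006  0.1685 -0.2861]
[0.27, 0.13, -0.006, -0.012] 
[0.0, 0.0, 0.436, 0.0] 
hung s 0.093 x 0.005 span 0.024 ztop 0.191 n 168
hung s 0.016 x 0.005 span 0.018 ztop 0.191 n 125
hung s -0.043 x 0.005 span 0.017 ztop 0.191 n 127
hung s -0.103 x 0.006 span 0.018 ztop 0.192 n 131
(array([0.4388, 0.1987]), array([0.1477, 0.0819]), -87.9) 0.17956199387562782 0.10714325688562332
0.05566628613454488 [ 0.24953606 -0.8013094  -8.55496797]
```

Call:
{"api": "play_rows", "payload": {"motion": [[[0.07, 0.03, 0, 0, 0, -0.004, -1], [0.15, 0.07, 0, 0, 0, -0.008, -1], [0.22, 0.11, 0, 0, 0, -0.012, -1], [0.27, 0.13, 0, 0, 0, -0.012, -1], [0.27, 0.13, 0.08, 0, 0, -0.012, -1], [0.27, 0.13, 0.16, 0, 0, -0.012, -1], [0.27, 0.13, 0.24, 0, 0, -0.012, -1], [0.27, 0.13, 0.3, 0, 0, -0.012, -1], [0.27, 0.13, 0.34, 0, 0, -0.012, -1], [0.27, 0.13, 0.34, 0, 0, -0.012, -1]]]}}

```text
time_s: 30.05
ee_pos: [0.4678, 0.2666, 0.0833]
eef_rot: [-3.139, 0.001, 1.64]
force: [0.2, 0.3, -7.3]
grip_width: 0.0557
grip_force: 50.0
```

```bash
python3 - <<'E'
from h import *
plan([[(.468,.268,.061,4)]])
c=camera("top");W=cloud(c);tray(c,W)
cv2.imwrite("pics/s7.png",cv2.resize(np.hstack([c["frame"][190:290,140:260,::-1],camera("scene")["frame"][120:220,280:400,::-1]]),None,fx=3,fy=3))
E
```

```text
start [0.4678 0.2666 0.0833 3.9411]
[0.005, 0.001, 0.089, -0.0] 
tray (array([0.4706, 0.2266]), array([0.0948, 0.0918]), -86.1) 604
```

View pics/s7.png

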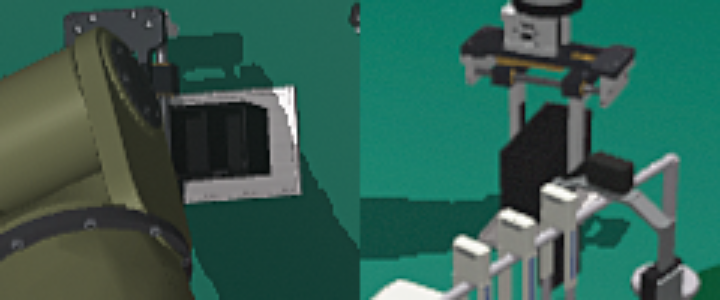

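The holder sits centred over the tray and lined up with it, with even margins at (170-300,90-200). I lower it until it touches.

Call:
{"api": "play_rows", "payload": {"motion": [[[0.004, 0, 0.04, 0, 0, 0, -1], [0.004, 0, 0.07, 0, 0, 0, -1], [0.004, 0, 0.084, 0, 0, 0, -1], [0.004, 0, 0.088, 0, 0, 0, -1], [0.004, 0, 0.088, 0, 0, 0, -1]]]}}

```text
time_s: 30.65
ee_pos: [0.4682, 0.2685, 0.0624]
eef_rot: [-3.141, 0.0, 1.641]
force: [0.0, -0.8, -7.0]
grip_width: 0.0557
grip_force: 50.0
```

Call:
{"api": "play_rows", "payload": {"motion": [[[0, 0, 0.004, 0, 0, 0, -1], [0, 0, 0.004, 0, 0, 0, -1]]]}}

```text
time_s: 30.85
ee_pos: [0.4683, 0.2685, 0.0615]
eef_rot: [3.141, -0.0, 1.641]
force: [0.3, 0.3, -6.7]
grip_width: 0.0558
grip_force: 50.0
```

Call:
{"api": "play_rows", "payload": {"motion": [[[0, 0, 0.004, 0, 0, 0, -1], [0, 0, 0.006, 0, 0, 0, -1], [0, 0, 0.006, 0, 0, 0, -1]]]}}

```text
time_s: 31.15
ee_pos: [0.4683, 0.2685, 0.0603]
eef_rot: [3.141, -0.0, 1.641]
force: [-1.5, -0.5, -2.4]
grip_width: 0.0559
grip_force: 50.0
```

Contact. I release and retreat upward.

Call:
{"api": "play_rows", "payload": {"motion": [[[0, 0, 0.001, 0, 0, 0, 0.6], [0, 0, 0.001, 0, 0, 0, 0.6], [0, 0, 0.001, 0, 0, 0, 0.6], [0, 0, 0.001, 0, 0, 0, 0.6], [0, 0, -0.1, 0, 0, 0, 0.6], [0, 0, -0.25, 0, 0, 0, 0.6], [0, 0, -0.45, 0, 0, 0, 0.6], [0, 0, -0.65, 0, 0, 0, 0.6], [0, 0, -0.8, 0, 0, 0, 0.6], [0, 0, -0.8, 0, 0, 0, 0.6]]]}}

```text
time_s: 32.15
ee_pos: [0.4695, 0.2691, 0.2655]
eef_rot: [3.133, -0.003, 1.641]
force: [0.6, -0.4, -1.0]
grip_width: 0.0753
grip_force: 0.0
```

Call:
{"api": "play_rows", "payload": {"motion": [[[0, -0.3, 0, 0, 0, 0, 0.6], [0, -0.5, 0, 0, 0, 0, 0.6], [0, -0.5, 0, 0, 0, 0, 0.6], [0, -0.5, 0, 0, 0, 0, 0.6], [0, -0.5, 0, 0, 0, 0, 0.6]]]}}

```text
time_s: 32.65
ee_pos: [0.3436, 0.2598, 0.2598]
eef_rot: [3.141, -0.0, 1.641]
force: [0.7, -0.7, -0.3]
grip_width: 0.0751
grip_force: 0.0
```

```bash
python3 - <<'E'
from h import *
hang();c=camera("top");W=cloud(c);Z=W[...,2];tray(c,W)
M=(W[...,0]>.38)&(W[...,0]<.56)&(W[...,1]>.13)&(W[...,1]<.4)&(Z>.07)&(Z<.1)
if M.sum()>9: print(box(M,W),np.nanmedian(Z[M]),M.sum())
s,V,Zs=look();M=(V[...,0]>.38)&(V[...,0]<.56)&(V[...,1]>.13)&(V[...,1]<.4)&(Zs>.074)&(Zs<.1)
print(box(M,V),np.nanmedian(Zs[M]),np.nanmax(Zs[M]),get_obs()["ee_pos"],get_obs()["joint_vel"].round(3))
cv2.imwrite("pics/f.png",np.hstack([c["frame"][100:300,130:480,::-1],s["frame"][100:300,180:480,::-1]]))
E
```

```text
hung s 0.093 x 0.005 span 0.027 ztop 0.191 n 169
hung s 0.016 x 0.005 span 0.019 ztop 0.190 n 125
hung s -0.044 x 0.006 span 0.019 ztop 0.191 n 125
hung s -0.103 x 0.006 span 0.02 ztop 0.191 n 130
tray (array([0.4674, 0.269 ]), array([0.1801, 0.0925]), -85.9) 1013
(array([0.4668, 0.2696]), array([0.139 , 0.0564]), -86.0) 0.08127938458447914 525
(array([0.4709, 0.2667]), array([0.1431, 0.0585]), -85.4) 0.07986700320894136 0.0855042354059925 [0.34422887 0.25971045 0.25952646] [-0.001  0.001  0.001  0.001  0.002  0.003]
```

View pics/f.png

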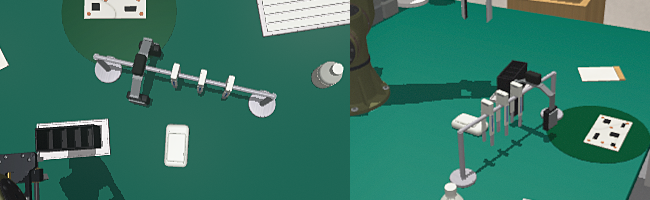

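The holder stands centred in the tray at (72,137) in the left view. All four items hang on the rail, and the mouse and bottle have not moved. The arm is clear of everything and at rest, so I hand in.

```bash
python3 -c "
from station import workorder
print(workorder.hand_in())"
```

```text
the job is handed in; nothing more can be done
None
```

The job is handed in: the headset and the three tweezers hang on the rail and the empty holder stands lined up in the tray, confirmed in the last camera images, with mouse and bottle left in place; the hand-in returned no verdict.

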